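# Load four sample parts into their gauge stations

## Robot

A 7-joint arm with a two-finger parallel gripper is mounted at the origin on the work surface. World frame = base frame: x ahead of the robot, y to its left, z up, the work surface at z = 0. Lengths are in m, angles in rad, forces in N, time in s.
With the tool pointing down it reaches from about 0.425 to 0.875 m from the base axis. Payload 8.4 kg.
Tool frame: the origin (TCP) lies midway between the tips of the shut fingers; the grasp point (between the pads) lies 19 mm behind it (ctrl.tcp_to_grasp is the distance from the TCP to the grasp point, in m); z points along the fingers, y is the line along which they close (so a half turn about z gives the same grasp; the last joint's range is limited). The gripper opens to 85 mm and grips with 20 to 120 N. Pads are 22 mm wide; open, the fingers measure 114 mm over their backs; the gripper's body (76 mm by 85 mm) begins 54 mm behind the grasp point. The pads swing forward as they close: fully open they stand 13 mm farther back than shut.
Start: joints at [1.167, 0.333, 0.04, 1.465, -0.013, 1.343, -0.059], TCP at [0.195, -0.62, 0.231] pointing down, gripper open.
Joint ranges: [-2.58, 2.58], [-0.38, 2.09], [-1.3, 1.39], [0.25, 2.4], [-1.5, 4.64], [0.08, 2.09], [-2.65, 2.65]. Speed limits (rad/s): [2.22, 2.22, 2.79, 2.79, 3.14, 3.14, 3.14].

## Interface

Orientations are given as a unit quaternion [x, y, z, w].
In Python, from rig import ctrl gives the robot as it stands.
- The arm moves only by the tool send_rows, never from a script. Its argument "increments" is a list of rows, each a list of 7 numbers: the shift along the tool's x, y, z in m, then the turn, a rotation vector about the tool's x, y, z in degrees, then the opening in per cent of the stroke, from 0 (shut) to 100 (fully open). In form: [[x, y, z, wx, wy, wz, grip], ...]. A call has 1 to 12 rows; each row shifts and turns the commanded pose from where the row before left it, along the tool's axes as they then stand; what a row does not reach is not made up. A row lasts 1/8 s, in which the tool goes at most 62.5 mm and 10.7 degrees, less where a joint would pass 70% of its speed; a pose out of reach is approached as far as the arm can. A call is refused whole if a number of a shift passes 0.0625 or a number of a turn 10.7, either way. A call with a gripper value outside its range is refused whole. The fingers move at their own pace and stop on an object; "newtons" is the grip in N (left out, the last holds). Time passes only in rows, so rows that do not move let the fingers close. It gives the time, the measured TCP pose, the force, the opening and the grip force at its end, in the units of the state.
- ctrl.get_state(): the state, without advancing time (a new reading comes with each control period).
- ctrl.grab_frame(name): name is "side" or "top"; returns a dict with "frame" (480x640x3 uint8, red, green, blue), "range_z" (480x640 float32, m along the optical axis (not along the pixel's ray), 0 where there is no reading), "fx", "fy", "cx", "cy" (pixels), "k1" (the pictures are not rectified: a ray, as slopes to the right and down, at radius r is drawn at 1 + k1 r^2 times it, then the intrinsics apply), "R" (3x3) and "t" (3): a world point X has camera coordinates R X + t. Camera axes: x right, y down, z forward; pixel columns grow to the right and rows downward; lengths in m; the calibration is good to about 2 mm. A picture is of the moment at which its call begins.
- ctrl.job_done(): hands the job in; it is judged then, once.
Trained networks look in a picture, given as the dict that the camera call returned (one of the last four; its "shot" number tells which), for a name from the list of things; names that differ only in an ending like _2 or _b are one class to them, and where a whole thing is asked for, a point or a joint stands for the part that bears it (a point fixed in the world has none). Each returns a list of dicts, best first, with "confidence" (0 to 1); they miss things now and then, are a little off and sometimes report something else, mostly with a low value. They report only what shows in the picture. A call takes as long as a camera call. They do not tell look-alikes from the thing itself.
- ctrl.find_in(picture, target): "bbox" ([left, top, right, bottom] as shares, 0 to 1, of the picture: columns of its width, rows of its height, round what is visible of it).
- ctrl.spot_point(picture, target): "location" ([column, row] as shares, 0 to 1, of the picture: columns of its width, rows of its height: a listed point, or the origin of a listed thing).
The state is a dict: "time_s": time; "qpos": joint angles; "qd": joint speeds; "effort": joint torques, N m; "ee_pos": TCP position; "tool_rot": TCP orientation; "force": force on the tool from outside, world axes, zero at the start; "torque": the same for the moment, N m; "width": finger opening in m; "grip_force": force on a finger pad.
Only numpy, scipy, OpenCV 4.12 (cv2) and the standard library are available. Lean on these libraries where they do the work, as an engineer would, in place of code of your own. Each camera call takes 0.05 s, during which the arm holds its last target. There are 200 camera calls.

## Task

Load the four black sample parts for inspection: set each one down (do not drop it) in the gauge station whose raised seat has the shape and size of its base: the flanged hub in the wide round seat, the narrow sleeve in the narrow round one, the square valve body in the square one and the link bar in the long one. Each must stand upright (the link bar lying flat) and fully down on the floor of its seat inside the rim, the square and the long part in line with their seats. Leave the bright polished master where it stands.

Things in the scene. Friction and masses are not known exactly. Their poses are not given: they have to be found in the camera images.
- hub: Flanged hub: round flange 58 mm across and 14 mm thick with a round neck 34 mm across on top, 60 mm high in all; about 0.35 kg. Black steel, loose, standing upright at the start. Origin: centre of the underside; z up.
- sleeve: Narrow stepped sleeve: round, 36 mm across up to 60 mm height, then a groove 29 mm across and a collar 35 mm across, 78 mm high in all; about 0.3 kg. Black steel, loose, standing upright at the start. Origin: centre of the underside; z up.
- valve_body: Square valve housing, a block 44 x 44 mm and 42 mm high, with a round boss 26 mm across and 10 mm high on top; about 0.4 kg. Black steel, loose, standing upright at the start. Origin: centre of the underside; z up. x and y are square to its side faces.
- link: Link bar lying flat: 90 mm long (ends rounded), 24 mm wide, 30 mm high, with the same grey bore mark near both ends; about 0.3 kg. Black steel, loose. Origin: centre of the underside; x along its length, z up.
- wide_round_station: Fixed dark steel gauge station with a wide round seat, 74 mm across inside, inside a bright rim 5 mm thick whose top is 20 mm above the table. The seat's floor (the base plate's top) is 12 mm above the table. A dial, 40 mm across, top at 55 mm, stands 90 mm from the seat's centre towards +x. Origin: at table height under the seat's centre; z up, x from seat to dial.
- narrow_round_station: Fixed dark steel gauge station with a narrow round seat, 52 mm across inside, inside a bright rim 5 mm thick whose top is 20 mm above the table. The seat's floor (the base plate's top) is 12 mm above the table. A dial, 40 mm across, top at 55 mm, stands 90 mm from the seat's centre towards +x. Origin: at table height under the seat's centre; z up, x from seat to dial.
- square_station: Fixed dark steel gauge station with a square seat, 60 x 60 mm inside, its sides along x and y, inside a bright rim 5 mm thick whose top is 20 mm above the table. The seat's floor (the base plate's top) is 12 mm above the table. A dial, 40 mm across, top at 55 mm, stands 90 mm from the seat's centre towards +x. Origin: at table height under the seat's centre; z up, x from seat to dial.
- long_station: Fixed dark steel gauge station with a long seat, 106 mm (along x) by 40 mm (along y) inside, inside a bright rim 5 mm thick whose top is 20 mm above the table. The seat's floor (the base plate's top) is 12 mm above the table. A dial, 40 mm across, top at 55 mm, stands 112 mm from the seat's centre towards +x. Origin: at table height under the seat's centre; z up, x from seat to dial.
- master: Bright polished setting master: a slim standing spool 32 mm across and 70 mm high, loose, between the parts and the stations; a bystander to leave alone. Origin: centre of the underside.
Mind the look-alikes: they are no part of the job. Leave any red look-alike of the hub alone.

How it is judged:
By the outcome, as a careful person would: the job done as asked, in the order asked, and still so for the second after the job is handed in, with the robot touching nothing.
It also fails if it takes over 109 s, if anything falls off the work surface, if the arm or the gripper's body presses on something with over 40 N, if the wrist force passes 120 N, or if a joint passes its speed limit or range.

## Working session

There is one attempt and no reset: what is moved stays moved. The work goes in short steps, Python scripts to look and compute and a tool call to move; the robot and the scene stay as the last step left them, time stands still between calls to the robot, and variables do not carry over. Pictures are saved under pics/ and viewed, at most 14 in all, crops included, and the job is handed in when it is done.

Besides the shell and the picture viewer there is one more tool, called after "Request:" as a command line: name --pt "numbers of a row" for each row, then --argument value for the rest. send_rows: Moves the arm, as the interface text tells. Its arguments: {"type":"object","properties":{"increments":{"type":"array","items":{"type":"array","items":{"type":"number"}}},"newtons":{"type":"number"}},"required":["increments"]}

```bash
mkdir -p pics; ls; python3 - <<'E'
from rig import ctrl
import cv2,numpy as np,pickle
s=ctrl.get_state();print(s['ee_pos'],s['tool_rot'],s['width'])
for n in("top","side"):
    f=ctrl.grab_frame(n);pickle.dump(f,open(n+'.pkl','wb'))
    cv2.imwrite(f'pics/{n}0.png',f['frame'][...,::-1]);print(n,f['fx'],f['k1'],(-np.array(f['R']).T@f['t']).round(3),np.array(f['R']).round(2).tolist())
    for t in "hub sleeve valve_body link wide_round_station narrow_round_station square_station long_station master".split():
        print(t,[(np.multiply(d['location'],(640,480)).round(1).tolist(),round(d['confidence'],2)) for d in ctrl.spot_point(f,t)[:4]])
E
```

```text
pics
[ 0.19491692 -0.6196092   0.23039079] [ 9.88406998e-01  1.51825315e-01 -1.79613964e-04 -8.05295115e-04] 0.08545678943779117
top 520.9201981701401 0.022073034225853837 [ 0.435 -0.012  1.122] [[-0.0, -1.0, -0.01], [-1.0, 0.01, -0.06], [0.06, 0.01, -1.0]]
hub [([365.0, 268.0], 0.94), ([414.6, 240.9], 0.68), ([315.8, 282.4], 0.63), ([261.6, 183.5], 0.4)]
sleeve [([180.2, 303.5], 0.96), ([139.9, 226.6], 0.45)]
valve_body [([442.8, 316.2], 0.78)]
link [([266.5, 275.8], 0.71)]
wide_round_station [([376.4, 182.6], 0.68)]
narrow_round_station []
square_station [([263.1, 186.4], 0.78)]
long_station []
master [([314.0, 225.4], 0.45)]
side 489.20859979034026 -0.0838302439958085 [ 0.489 -0.767  0.747] [[1.0, -0.02, 0.01], [-0.01, -0.67, -0.74], [0.02, 0.74, -0.67]]
hub [([318.1, 336.2], 0.8), ([285.7, 296.9], 0.71), ([278.2, 256.2], 0.68)]
sleeve [([267.1, 178.4], 0.64)]
valve_body [([229.2, 363.3], 0.81)]
link [([288.3, 221.8], 0.88), ([375.2, 220.2], 0.32)]
wide_round_station [([380.0, 302.5], 0.9), ([327.1, 160.6], 0.46)]
narrow_round_station [([324.8, 160.1], 0.77), ([266.3, 178.3], 0.41)]
square_station [([372.6, 222.1], 0.87)]
long_station [([330.9, 437.3], 0.68), ([328.6, 164.4], 0.23)]
master [([327.4, 257.1], 0.94), ([233.5, 363.5], 0.7)]
```

View pics/top0.png

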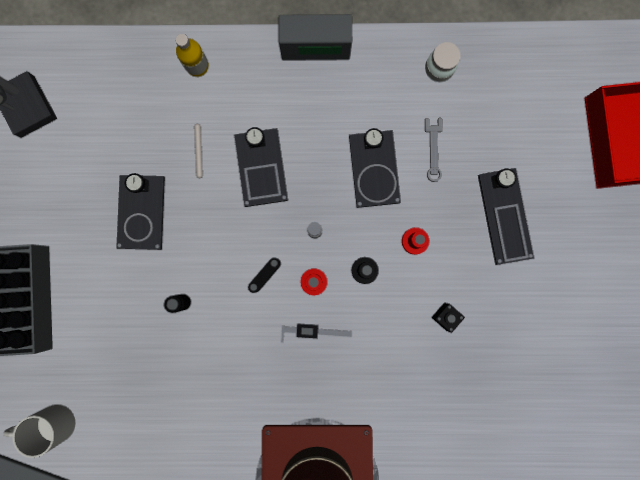

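View pics/side0.png

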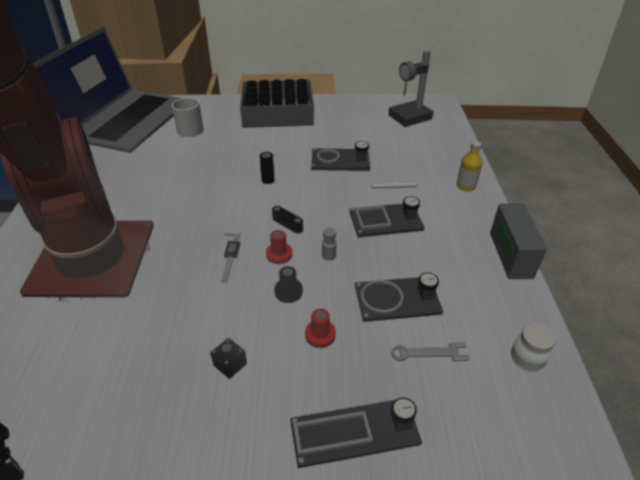

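The top view shows the black hub at (365,270), with red look-alikes at (416,240) and (314,282) that I'll leave alone. The sleeve is at (178,303), the valve body at (448,317), the link at (265,275) and the master at (314,230). Stations: narrow (139,227), square (263,182), wide (377,183), long (510,232). The black tubes in the rack on the left aren't loose single parts on the table, so the sleeve is the one standing alone. Next I'll measure these and confirm them in one crop.

```bash
cat > h.py <<'E'
import numpy as np,cv2
def rays(f,uv):
    K=np.array([[f['fx'],0,f['cx']],[0,f['fy'],f['cy']],[0,0,1.]])
    return cv2.undistortPoints(np.float64(uv).reshape(-1,1,2),K,np.array([f['k1'],0,0,0,0.])).reshape(-1,2)
def atz(f,uv,z):
    r=rays(f,uv);R=np.array(f['R']);C=-R.T@np.array(f['t'])
    d=np.c_[r,np.ones(len(r))]@R
    return C+d*((z-C[2])/d[:,2])[:,None]
def cloud(f):
    v,u=np.mgrid[0:480,0:640];uv=np.c_[u.ravel(),v.ravel()]
    Z=f['range_z'].ravel();p=np.c_[rays(f,uv),np.ones(len(uv))]*Z[:,None]
    return ((p-np.array(f['t']))@np.array(f['R'])).reshape(480,640,3)
P=dict(hub=(365,270,22),sleeve=(178,303,18),valve=(448,317,22),link=(265,275,24),master=(314,230,12),redA=(416,240,18),redB=(314,282,18))
S=dict(narrow=(139,227,20),square=(263,182,23),wide=(377,183,26),long=(511,232,32))
E
python3 - <<'E'
from h import *;import pickle
for n in("top","side"):
    f=pickle.load(open(n+'.pkl','rb'));c=cloud(f);print(n)
    if n=='top':
        W=c
        cv2.imwrite('pics/crop0.png',cv2.resize(f['frame'][150:340,120:545],None,fx=1.88,fy=1.88,interpolation=cv2.INTER_CUBIC)[...,::-1])
        ctr={}
    for k,(u,v,r) in P.items():
        if n=='top':
            w=c[v-r:v+r,u-r:u+r].reshape(-1,3); 
        else:
            w=c.reshape(-1,3);w=w[np.hypot(*(w[:,:2]-ctr[k]).T)<.05]
        w=w[(w[:,2]>.012)&(w[:,2]<.1)];zt=np.percentile(w[:,2],97);t=w[w[:,2]>zt-.006]
        rc=cv2.minAreaRect(np.float32(t[:,:2]*1000))
        if n=='top':ctr[k]=np.array(rc[0])/1000
        print(k,len(t),'ztop',zt.round(4),'mean',t.mean(0).round(4)[:2],'rect',np.round(rc[0],1),np.round(rc[1],1),round(rc[2],1))
    if n=='top':
        g=cv2.cvtColor(f['frame'],cv2.COLOR_RGB2GRAY)
        for k,(u,v,r) in S.items():
            m=np.zeros_like(g);cv2.circle(m,(u,v),r,255,-1)
            if k=='long': m[:]=0;cv2.fillPoly(m,[np.int32([[487,205],[521,198],[536,262],[500,266]])],255)
            b=((g>85)&(m>0)).astype(np.uint8);_,lab,st,_=cv2.connectedComponentsWithStats(b,connectivity=8)
            i=1+st[1:,4].argmax();y,x=np.where(lab==i);w=atz(f,np.c_[x,y],.02)
            rc=cv2.minAreaRect(np.float32(w[:,:2]*1000));print(k,len(w),np.round(rc[0],1),np.round(rc[1],1),round(rc[2],1),'depth z',np.median(c[y,x,2]).round(4))
E
```

```text
top
hub 201 ztop 0.0626 mean [ 0.4414 -0.1061] rect [ 441.7 -106.4] [32.7 30.5] 89.7
sleeve 231 ztop 0.0801 mean [0.3759 0.2856] rect [375.6 285.6] [33.6 34.8] 17.9
valve 135 ztop 0.0538 mean [ 0.3429 -0.2759] rect [ 343.2 -276.7] [25.9 24.8] 43.1
link 410 ztop 0.0328 mean [0.4319 0.1073] rect [432.2 107.1] [24.1 89.1] 49.4
master 130 ztop 0.0726 mean [5.262e-01 3.000e-04] rect [ 5.261e+02 -1.000e-01] [26.4 24.6] 89.6
redA 206 ztop 0.0622 mean [ 0.5037 -0.2141] rect [ 503.4 -213.9] [30.8 32.9] 88.0
redB 199 ztop 0.0621 mean [0.4176 0.0028] rect [416.9   2.6] [30.6 32.4] 89.7
narrow 161 [534.8 376.1] [58.6 59.4] 27.0 depth z 0.0187
square 257 [631.1 111.8] [69.4 69.8] 8.0 depth z 0.0186
wide 207 [ 625.8 -131.9] [79.9 80.3] 44.7 depth z 0.0193
long 524 [ 514.5 -419.6] [127.4  75.9] 6.1 depth z 0.0174
side
hub 191 ztop 0.0633 mean [ 0.4412 -0.1061] rect [ 441.3 -105. ] [32.7 33. ] 71.9
sleeve 97 ztop 0.0798 mean [0.3751 0.2828] rect [374.9 284.6] [30.4 37.2] 3.1
valve 169 ztop 0.0536 mean [ 0.3417 -0.2768] rect [ 341.4 -275.2] [24.1 27.5] 6.1
link 282 ztop 0.0337 mean [0.4325 0.1074] rect [431.5 109.3] [26.6 91. ] 49.1
master 113 ztop 0.0724 mean [0.526  0.0013] rect [526.5   2.8] [29.2 26.3] 62.4
redA 246 ztop 0.0629 mean [ 0.5033 -0.2142] rect [ 503.  -212.6] [32.2 34.2] 15.5
redB 154 ztop 0.063 mean [0.4175 0.0024] rect [416.8   4.1] [36.  31.7] 71.6
```

View pics/crop0.png

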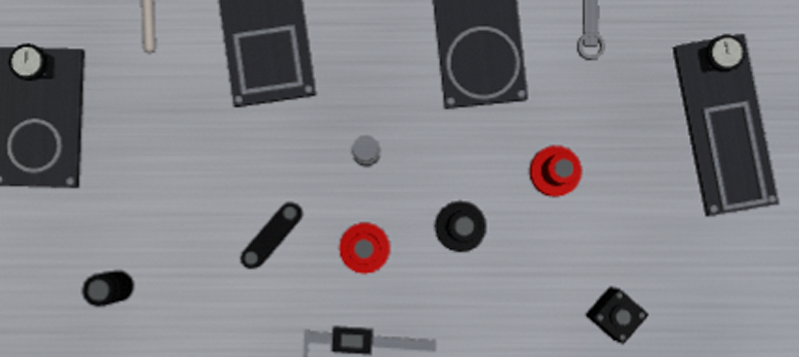

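```bash
python3 - <<'E'
from h import *;import pickle
f=pickle.load(open('top.pkl','rb'));c=cloud(f)
g=cv2.cvtColor(f['frame'],cv2.COLOR_RGB2GRAY);B=cv2.resize(g,None,fx=4,fy=4,interpolation=cv2.INTER_CUBIC)
for k,(u,v,r) in S.items():
    x0,y0=4*(u-45),4*(v-45);w=B[y0:y0+360,x0:x0+360];b=(w<82).astype(np.uint8)
    _,lab,st,_=cv2.connectedComponentsWithStats(b,connectivity=4)
    l=np.bincount(lab[165:195,165:195].ravel()).argmax();cs,_=cv2.findContours((lab==l).astype(np.uint8),0,1)
    q=max(cs,key=cv2.contourArea).reshape(-1,2)+[x0,y0];p=atz(f,(q+.5)/4-.5,.02)[:,:2]*1000
    rc=cv2.minAreaRect(np.float32(p));print(k,'inner',np.round(rc[0],1),np.round(rc[1],1),round(rc[2],1))
    # dial: points near z 0.055
    w=c[v-75:v+5,u-25:u+25].reshape(-1,3);w=w[(w[:,2]>.05)&(w[:,2]<.07)];d=(w[:,:2].max(0)+w[:,:2].min(0))*500-rc[0]
    print('  dial',np.hypot(*d).round(1),'yaw',np.degrees(np.arctan2(d[1],d[0])).round(1))
# valve block top, dark pixels
u,v,r=P['valve'];w=c[v-r:v+r,u-r:u+r].reshape(-1,3);t=w[(w[:,2]>.034)&(w[:,2]<.049)]
rc=cv2.minAreaRect(np.float32(t[:,:2]*1000));print('valve',np.round(rc[0],1),np.round(rc[1],1),rc[2])
print([ (z/1000,((w[:,2]*1000).astype(int)==z).sum()) for z in range(38,50)])
E
```

```text
narrow inner [534.5 376.2] [51.9 51.4] 21.6
  dial 90.5 yaw -0.8
square inner [631.2 111.7] [60.5 60. ] 8.2
  dial 89.4 yaw 7.2
wide inner [ 626.1 -132.5] [73.8 74. ] 89.5
  dial 89.8 yaw 5.3
long inner [ 519.1 -413.1] [106.4  40.7] 9.7
  dial 111.0 yaw 10.3
valve [ 343.  -276.1] [44.3 43.9] 48.4721794128418
[(0.038, np.int64(25)), (0.039, np.int64(43)), (0.04, np.int64(51)), (0.041, np.int64(70)), (0.042, np.int64(49)), (0.043, np.int64(36)), (0.044, np.int64(19)), (0.045, np.int64(10)), (0.046, np.int64(5)), (0.047, np.int64(5)), (0.048, np.int64(7)), (0.049, np.int64(13))]
```

Request:
send_rows --pt "0 0 0 0 0 -10.4 100" --pt "0 0 0 0 0 -10.4 100" --pt "0 0 0 0 0 -10.4 100" --pt "0 0 0 0 0 -10.4 100" --pt "0 0 0 0 0 -10.4 100" --pt "0 0 0 0 0 -10.4 100" --pt "0 0 0 0 0 -10.1 100" --pt "0 0 0 0 0 0 100" --newtons 60

```text
time_s: 2.0
ee_pos: [0.195, -0.62, 0.2313]
tool_rot: [0.708, 0.706, 0.0, -0.0]
force: [-0.5, -0.7, -0.0]
width: 0.0854
grip_force: 0.0
```

```bash
cat > go.py <<'E'
import sys;from rig import ctrl;import numpy as np
from scipy.spatial.transform import Rotation as Ro
# usage: go.py x y z yawdeg  -> remaining world shift expressed in tool axes, and tilt/yaw correction
x,y,z,ps=map(float,sys.argv[1:5]);s=ctrl.get_state();R=Ro.from_quat(s['tool_rot']);T=Ro.from_euler('z',ps,degrees=True)*Ro.from_euler('x',180,degrees=True)
print('t',round(s['time_s'],2),'pos',np.round(s['ee_pos'],4),'w',round(s['width'],4),'F',np.round(s['force'],1),'q7',round(s['qpos'][6],2),'grip',s['grip_force'])
print('turn(tool,deg)',(R.inv()*T).as_rotvec(degrees=True).round(2))
D=np.array([x,y,z])-s['ee_pos'];print('shift now-axes mm',(R.inv().apply(D)*1000).round(1),'| after turn',(T.inv().apply(D)*1000).round(1))
E
python3 go.py .4415 -.106 .23 90
```

```text
t 2.0 pos [ 0.195  -0.62    0.2313] w 0.0854 F [-0.5 -0.7 -0. ] q7 1.16 grip 0.0
turn(tool,deg) [ 0.01 -0.01 -0.11]
shift now-axes mm [514.5 245.6   1.4] | after turn [514.  246.5   1.3]
```

Request:
send_rows --pt "0.043 0.0205 0 0 0 0 100" --pt "0.043 0.0205 0 0 0 0 100" --pt "0.043 0.0205 0 0 0 0 100" --pt "0.043 0.0205 0 0 0 0 100" --pt "0.043 0.0205 0 0 0 0 100" --pt "0.043 0.0205 0 0 0 0 100" --pt "0.043 0.0205 0 0 0 0 100" --pt "0.043 0.0205 0 0 0 0 100" --pt "0.043 0.0205 0 0 0 0 100" --pt "0.043 0.0205 0 0 0 0 100" --pt "0.0425 0.0205 0 0 0 0 100" --pt "0.042 0.0205 0 0 0 0 100"

```text
time_s: 3.5
ee_pos: [0.4419, -0.1043, 0.2317]
tool_rot: [0.709, 0.705, 0.0, 0.0]
force: [1.0, -0.5, -0.5]
width: 0.0856
grip_force: 0.0
```

```bash
python3 go.py .4415 -.106 .026 90
```

```text
t 3.5 pos [ 0.4419 -0.1043  0.2317] w 0.0856 F [ 1.  -0.5 -0.5] q7 0.17 grip 0.0
turn(tool,deg) [ 0.05  0.03 -0.34]
shift now-axes mm [ -1.7  -0.6 205.7] | after turn [ -1.7  -0.4 205.7]
```

Request:
send_rows --pt "-0.0017 -0.0005 0.04 0 0 0 100" --pt "0 0 0.04 0 0 0 100" --pt "0 0 0.04 0 0 0 100" --pt "0 0 0.03 0 0 0 100" --pt "0 0 0.025 0 0 0 100" --pt "0 0 0.02 0 0 0 100" --pt "0 0 0.0105 0 0 0 100" --pt "0 0 0 0 0 0 100"

```text
time_s: 4.5
ee_pos: [0.4406, -0.1073, 0.0256]
tool_rot: [0.708, 0.706, -0.0, -0.0]
force: [0.5, 0.4, 0.2]
width: 0.0856
grip_force: 0.0
```

```bash
python3 go.py .4415 -.106 .026 90; python3 - <<'E'
from rig import ctrl;import cv2
a=ctrl.grab_frame('side')['frame'][130:430,170:570]
cv2.imwrite('pics/hub1.png',cv2.resize(a,(800,600),interpolation=2)[...,::-1])
E
```

```text
t 4.5 pos [ 0.4406 -0.1073  0.0256] w 0.0856 F [0.5 0.4 0.2] q7 -0.01 grip 0.0
turn(tool,deg) [-0.05 -0.03 -0.14]
shift now-axes mm [ 1.3  0.9 -0.4] | after turn [ 1.3  0.9 -0.4]
```

View pics/hub1.png

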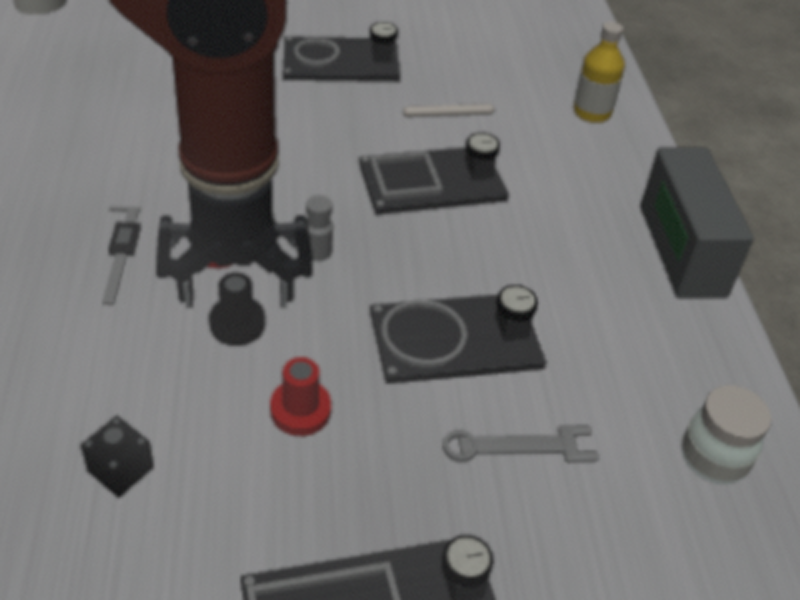

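The fingers straddle the black hub's neck at (236,290) in the crop, and the red hub and the master are clear. I'll close now.

Request:
send_rows --pt "0.0013 0.0009 0 0 0 0 60" --pt "0 0 0 0 0 0 20" --pt "0 0 0 0 0 0 20" --pt "0 0 0 0 0 0 20" --pt "0 0 0 0 0 0 20" --pt "0 0 0 0 0 0 20" --newtons 60

```text
time_s: 5.3
ee_pos: [0.4418, -0.1062, 0.0263]
tool_rot: [0.707, 0.707, -0.0, 0.0]
force: [-2.8, 0.4, 6.9]
width: 0.0324
grip_force: 58.9
```

Request:
send_rows --pt "0 0 -0.01 0 0 0 20" --pt "0 0 -0.03 0 0 0 20" --pt "0 0 -0.03 0 0 0 20" --pt "0 0 -0.03 0 0 0 20" --pt "-0.0043 0.0304 0 0 0 0 20" --pt "-0.0044 0.0308 0 0 0 0 20" --pt "-0.0044 0.0308 0 0 0 0 20" --pt "-0.0044 0.0308 0 0 0 0 20" --pt "-0.0044 0.0308 0 0 0 0 20" --pt "-0.0044 0.0308 0 0 0 0 20" --pt "0 0 0 0 0 0 20"

```text
time_s: 6.68
ee_pos: [0.6272, -0.1324, 0.1253]
tool_rot: [0.707, 0.707, 0.0, -0.001]
force: [-0.6, 0.0, -5.2]
width: 0.0321
grip_force: 61.0
```

```bash
python3 go.py .626 -.1325 .0383 90; python3 - <<'E'
from rig import ctrl;import cv2
a=ctrl.grab_frame('side')['frame'][130:430,170:570]
cv2.imwrite('pics/hub2.png',cv2.resize(a,(600,450),interpolation=2)[...,::-1])
E
```

```text
t 6.67 pos [ 0.6272 -0.1324  0.1253] w 0.0321 F [-0.6  0.  -5.2] q7 -0.07 grip 61.02101683616638
turn(tool,deg) [-0.01 -0.09 -0.04]
shift now-axes mm [-0.2 -1.2 87. ] | after turn [-0.1 -1.2 87. ]
```

View pics/hub2.png

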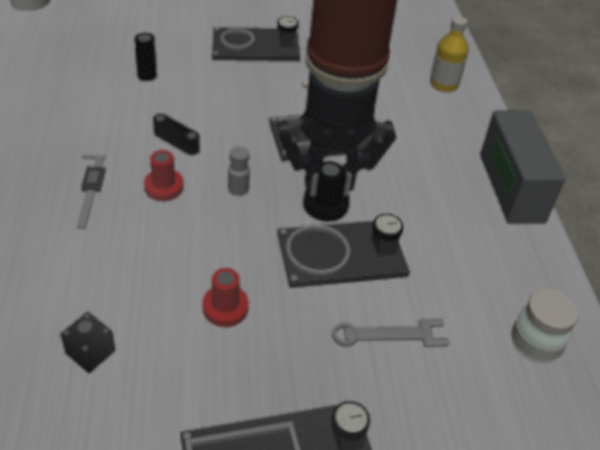

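The black hub hangs upright over the wide seat. Lowering it.

Request:
send_rows --pt "-0.0001 -0.0012 0.03 0 0 0 20" --pt "0 0 0.03 0 0 0 20" --pt "0 0 0.018 0 0 0 20" --pt "0 0 0.004 0 0 0 20" --pt "0 0 0.003 0 0 0 20" --pt "0 0 0.0015 0 0 0 20" --pt "0 0 0 0 0 0 20"

```text
time_s: 7.6
ee_pos: [0.6253, -0.1327, 0.0399]
tool_rot: [0.707, 0.707, 0.0, 0.0]
force: [-0.4, -0.3, -5.3]
width: 0.0318
grip_force: 61.1
```

Request:
send_rows --pt "0 0 0.001 0 0 0 20" --pt "0 0 0.001 0 0 0 20" --pt "0 0 0 0 0 0 20"

```text
time_s: 7.98
ee_pos: [0.6253, -0.1326, 0.0385]
tool_rot: [0.707, 0.707, 0.0, 0.0]
force: [-4.4, 0.3, 5.3]
width: 0.0316
grip_force: 62.3
```

Request:
send_rows --pt "0 0 0 0 0 0 45" --pt "0 0 0 0 0 0 70" --pt "0 0 0 0 0 0 80" --pt "0 0 -0.02 0 0 0 90" --pt "0 0 -0.04 0 0 0 100" --pt "0 0 -0.05 0 0 0 100" --pt "0 0 -0.04 0 0 0 100" --pt "0 0 0 0 0 0 100"

```text
time_s: 8.98
ee_pos: [0.6271, -0.1324, 0.1928]
tool_rot: [0.707, 0.707, 0.002, 0.003]
force: [0.8, 0.1, -0.6]
width: 0.0853
grip_force: 0.0
```

```bash
python3 go.py .3755 .285 .19 90; python3 - <<'E'
from rig import ctrl;from h import *
f=ctrl.grab_frame('side');cv2.imwrite('pics/hub3.png',cv2.resize(f['frame'][130:430,170:570],(600,450),interpolation=2)[...,::-1])
c=cloud(f).reshape(-1,3);w=c[np.hypot(c[:,0]-.626,c[:,1]+.1325)<.045]
t=w[(w[:,2]>.066)&(w[:,2]<.085)];print('top z',np.median(t[:,2]),t.mean(0),len(t))
E
```

```text
t 8.97 pos [ 0.6271 -0.1324  0.1928] w 0.0853 F [ 0.8  0.1 -0.6] q7 -0.04 grip 0.0
turn(tool,deg) [ 0.42  0.1  -0.02]
shift now-axes mm [ 4.173e+02 -2.518e+02  3.000e-01] | after turn [ 417.4 -251.6    2.8]
top z 0.0731866118209637 [ 0.62532612 -0.13351322  0.0727971 ] 215
```

View pics/hub3.png

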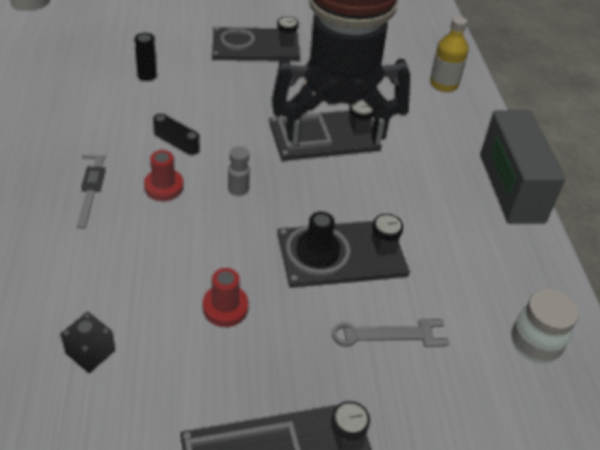

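Hub seated: its top is at 73 mm against an expected 72 mm, and it's centred. Sleeve next.

Request:
send_rows --pt "0.0348 -0.021 0 0 0 0 100" --pt "0.0348 -0.021 0 0 0 0 100" --pt "0.0348 -0.021 0 0 0 0 100" --pt "0.0348 -0.021 0 0 0 0 100" --pt "0.0348 -0.021 0 0 0 0 100" --pt "0.0348 -0.021 0 0 0 0 100" --pt "0.0348 -0.021 0 0 0 0 100" --pt "0.0348 -0.021 0 0 0 0 100" --pt "0.0348 -0.021 0 0 0 0 100" --pt "0.0348 -0.021 0 0 0 0 100" --pt "0.0348 -0.021 0 0 0 0 100" --pt "0.0346 -0.0206 0 0 0 0 100"

```text
time_s: 10.52
ee_pos: [0.3724, 0.2856, 0.187]
tool_rot: [0.707, 0.707, -0.0, 0.0]
force: [1.1, 0.2, 0.2]
width: 0.0854
grip_force: 0.0
```

Request:
send_rows --pt "0 0 0 0 0 0 100" --pt "0 0 0 0 0 0 100"

```text
time_s: 10.78
ee_pos: [0.3737, 0.2842, 0.187]
tool_rot: [0.707, 0.707, -0.0, 0.0]
force: [-0.3, 0.3, -0.1]
width: 0.0852
grip_force: 0.0
```

```bash
python3 go.py .3755 .2848 .035 90
```

```text
t 10.78 pos [0.3737 0.2842 0.187 ] w 0.0852 F [-0.3  0.3 -0.1] q7 -0.78 grip 0.0
turn(tool,deg) [-0.04  0.04 -0.04]
shift now-axes mm [  0.7   1.9 152. ] | after turn [  0.6   1.8 152. ]
```

Request:
send_rows --pt "0.0006 0.0018 0.03 0 0 0 100" --pt "0 0 0.035 0 0 0 100" --pt "0 0 0.035 0 0 0 100" --pt "0 0 0.03 0 0 0 100" --pt "0 0 0.015 0 0 0 100" --pt "0 0 0.007 0 0 0 100" --pt "0 0 0 0 0 0 80" --pt "0 0 0 0 0 0 50" --pt "0 0 0 0 0 0 25" --pt "0 0 0 0 0 0 25" --pt "0 0 0 0 0 0 25" --pt "0 0 0 0 0 0 25" --newtons 60

```text
time_s: 12.28
ee_pos: [0.3757, 0.2859, 0.0361]
tool_rot: [0.707, 0.707, 0.0, 0.0]
force: [-1.9, -1.3, 5.7]
width: 0.0346
grip_force: 58.6
```

```bash
python3 go.py .5345 .3762 .15 90
```

```text
t 12.28 pos [0.3757 0.2859 0.0361] w 0.0346 F [-1.9 -1.3  5.7] q7 -1.01 grip 58.58806014060974
turn(tool,deg) [ 0.05 -0.01 -0.03]
shift now-axes mm [  90.4  158.8 -113.7] | after turn [  90.3  158.8 -113.9]
```

Request:
send_rows --pt "0 0 -0.01 0 0 0 25" --pt "0 0 -0.03 0 0 0 25" --pt "0 0 -0.035 0 0 0 25" --pt "0 0 -0.035 0 0 0 25" --pt "0.015 0.0264 0 0 0 0 25" --pt "0.015 0.0264 0 0 0 0 25" --pt "0.015 0.0264 0 0 0 0 25" --pt "0.015 0.0264 0 0 0 0 25" --pt "0.015 0.0264 0 0 0 0 25" --pt "0.015 0.0264 0 0 0 0 25" --pt "0 0 0 0 0 0 25" --pt "0 0 0 0 0 0 25"

```text
time_s: 13.78
ee_pos: [0.5332, 0.3753, 0.1453]
tool_rot: [0.707, 0.707, -0.0, -0.0]
force: [0.4, -0.6, -4.4]
width: 0.0345
grip_force: 60.6
```

```bash
python3 go.py .5345 .3762 .0485 90;  python3 - <<'E'
from rig import ctrl;import cv2
a=ctrl.grab_frame('side')['frame'][60:300,170:490]
cv2.imwrite('pics/sl1.png',cv2.resize(a,(640,480),interpolation=2)[...,::-1])
E
```

```text
t 13.78 pos [0.5332 0.3753 0.1453] w 0.0345 F [ 0.4 -0.6 -4.4] q7 -0.99 grip 60.55450648069382
turn(tool,deg) [-0.06  0.01 -0.01]
shift now-axes mm [ 0.9  1.4 96.8] | after turn [ 0.9  1.3 96.8]
```

View pics/sl1.png

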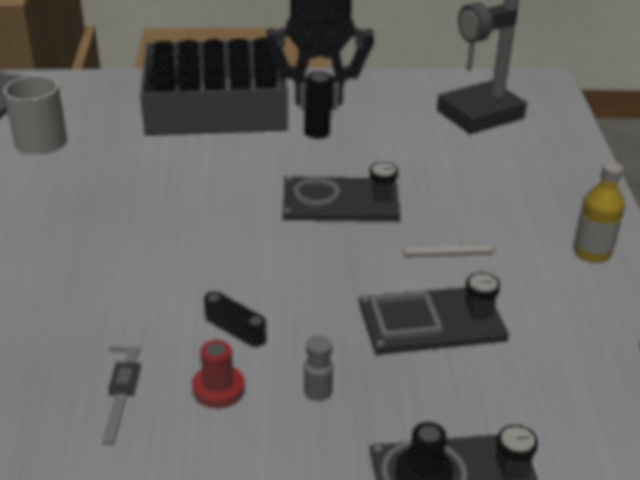

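The sleeve hangs upright above the narrow seat at (318,190). Lowering it.

Request:
send_rows --pt "0.0008 0.0013 0.03 0 0 0 25" --pt "0 0 0.03 0 0 0 25" --pt "0 0 0.022 0 0 0 25" --pt "0 0 0.008 0 0 0 25" --pt "0 0 0.004 0 0 0 25" --pt "0 0 0.0015 0 0 0 25" --pt "0 0 0.001 0 0 0 25" --pt "0 0 0 0 0 0 25"

```text
time_s: 14.82
ee_pos: [0.5354, 0.3764, 0.0493]
tool_rot: [0.707, 0.707, 0.0, 0.0]
force: [-0.4, -0.6, -3.6]
width: 0.0348
grip_force: 60.6
```

Request:
send_rows --pt "0 0 0.001 0 0 0 25" --pt "0 0 0.0008 0 0 0 25" --pt "0 0 0 0 0 0 25"

```text
time_s: 15.2
ee_pos: [0.5354, 0.3767, 0.0482]
tool_rot: [0.707, 0.707, 0.0, 0.0]
force: [-2.0, -2.3, 6.3]
width: 0.0347
grip_force: 61.4
```

Request:
send_rows --pt "0 0 0 0 0 0 45" --pt "0 0 0 0 0 0 70" --pt "0 0 0 0 0 0 85" --pt "0 0 -0.02 0 0 0 100" --pt "0 0 -0.04 0 0 0 100" --pt "0 0 -0.045 0 0 0 100" --pt "0 0 -0.04 0 0 0 100" --pt "0 0 0 0 0 10.4 100" --pt "0 0 0 0 0 10.4 100" --pt "0 0 0 0 0 10.4 100" --pt "0 0 0 0 0 10.3 100" --pt "0 0 0 0 0 0 100"

```text
time_s: 16.7
ee_pos: [0.5352, 0.3767, 0.1936]
tool_rot: [0.912, 0.411, 0.001, -0.0]
force: [-0.5, 0.3, 0.5]
width: 0.0854
grip_force: 0.0
```

```bash
python3 go.py .343 -.2758 .19 48.5; python3 - <<'E'
from rig import ctrl;from h import *
f=ctrl.grab_frame('side')
c=cloud(f).reshape(-1,3);w=c[np.hypot(c[:,0]-.5345,c[:,1]-.3762)<.04]
t=w[(w[:,2]>.084)&(w[:,2]<.11)];print('top z',np.median(t[:,2]),t.mean(0),len(t))
cv2.imwrite('pics/sl2.png',cv2.resize(f['frame'][100:250,220:420],(600,450),interpolation=2)[...,::-1])
E
```

```text
t 16.7 pos [0.5352 0.3767 0.1936] w 0.0854 F [-0.5  0.3  0.5] q7 -1.64 grip 0.0
turn(tool,deg) [ 0.04 -0.08  0.05]
shift now-axes mm [-616.3  287.9    2.9] | after turn [-616.   288.4    3.6]
top z 0.08964918597195631 [0.5356093  0.37329721 0.08951781] 96
```

View pics/sl2.png

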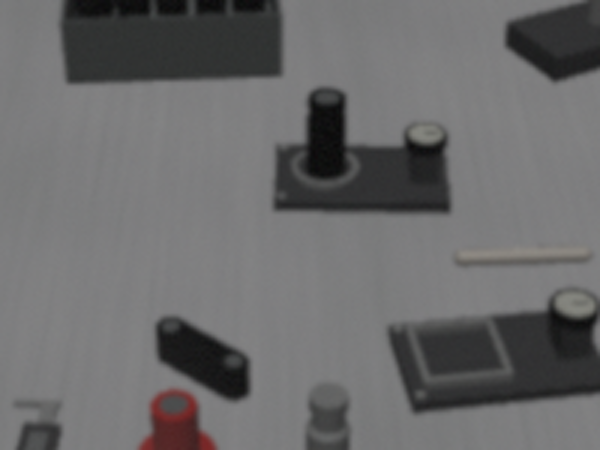

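The sleeve stands in the narrow seat (top at 90 mm, as it should be). Valve body next, going via a waypoint that stays within reach.

Request:
send_rows --pt "-0.0324 0.022 0 0 0 0 100" --pt "-0.0324 0.022 0 0 0 0 100" --pt "-0.0324 0.022 0 0 0 0 100" --pt "-0.0324 0.022 0 0 0 0 100" --pt "-0.0324 0.022 0 0 0 0 100" --pt "-0.0324 0.022 0 0 0 0 100" --pt "-0.0324 0.022 0 0 0 0 100" --pt "-0.0324 0.022 0 0 0 0 100" --pt "-0.0324 0.022 0 0 0 0 100" --pt "-0.0324 0.022 0 0 0 0 100" --pt "-0.0324 0.022 0 0 0 0 100"

```text
time_s: 18.12
ee_pos: [0.4798, -0.052, 0.1926]
tool_rot: [0.911, 0.413, 0.0, 0.0]
force: [0.1, 0.5, -0.0]
width: 0.0855
grip_force: 0.0
```

Request:
send_rows --pt "-0.0371 0.0066 0 0 0 0 100" --pt "-0.0371 0.0066 0 0 0 0 100" --pt "-0.0371 0.0066 0 0 0 0 100" --pt "-0.0371 0.0066 0 0 0 0 100" --pt "-0.0371 0.0066 0 0 0 0 100" --pt "-0.0371 0.0066 0 0 0 0 100" --pt "-0.0371 0.0066 0 0 0 0 100" --pt "0 0 0 0 0 0 100" --pt "0 0 0 0 0 0 100"

```text
time_s: 19.25
ee_pos: [0.3429, -0.2755, 0.1923]
tool_rot: [0.911, 0.412, 0.0, 0.0]
force: [0.1, 0.2, -0.6]
width: 0.0852
grip_force: 0.0
```

```bash
python3 go.py .343 -.2758 .014 48.5
```

```text
t 19.25 pos [ 0.3429 -0.2755  0.1923] w 0.0852 F [ 0.1  0.2 -0.6] q7 -0.13 grip 0.0
turn(tool,deg) [ 0.01 -0.01  0.13]
shift now-axes mm [ -0.2   0.3 178.3] | after turn [ -0.2   0.3 178.3]
```

Request:
send_rows --pt "0 0 0.035 0 0 0 100" --pt "0 0 0.04 0 0 0 100" --pt "0 0 0.04 0 0 0 100" --pt "0 0 0.03 0 0 0 100" --pt "0 0 0.02 0 0 0 100" --pt "0 0 0.0135 0 0 0 100" --pt "0 0 0 0 0 0 80" --pt "0 0 0 0 0 0 55" --pt "0 0 0 0 0 0 35" --pt "0 0 0 0 0 0 35" --pt "0 0 0 0 0 0 35" --pt "0 0 0 0 0 0 35" --newtons 60

```text
time_s: 20.75
ee_pos: [0.343, -0.2763, 0.0146]
tool_rot: [0.912, 0.41, 0.0, 0.001]
force: [-1.5, 1.6, 4.8]
width: 0.0432
grip_force: 62.1
```

```bash
python3 go.py .343 -.2758 .014 48.5
```

```text
t 20.75 pos [ 0.343  -0.2763  0.0146] w 0.0432 F [-1.5  1.6  4.8] q7 -0.21 grip 62.076390981674194
turn(tool,deg) [ 0.08 -0.   -0.03]
shift now-axes mm [ 0.4 -0.3  0.6] | after turn [ 0.4 -0.3  0.6]
```

Request:
send_rows --pt "0 0 -0.01 0 0 0 35" --pt "0 0 -0.03 0 0 0 35" --pt "0 0 -0.035 0 0 0 35" --pt "0 0 -0.04 0 0 0 35" --pt "0 0 -0.03 0 0 0 35" --pt "0 0 0 0 0 10.1 35" --pt "0 0 0 0 0 10.1 35" --pt "0 0 0 0 0 10.1 35" --pt "0 0 0 0 0 10.1 35" --pt "0 0 0 0 0 0 35"

```text
time_s: 22.0
ee_pos: [0.3422, -0.2759, 0.159]
tool_rot: [0.997, 0.071, 0.0, 0.0]
force: [-0.2, 0.1, -3.6]
width: 0.043
grip_force: 62.2
```

```bash
python3 go.py .631 .1117 .16 8
```

```text
t 22.0 pos [ 0.3422 -0.2759  0.159 ] w 0.043 F [-0.2  0.1 -3.6] q7 -0.84 grip 62.19037055969238
turn(tool,deg) [ 0.01 -0.01  0.13]
shift now-axes mm [ 340.7 -342.9   -1.1] | after turn [ 339.9 -343.6   -1. ]
```

Request:
send_rows --pt "0.034 -0.0343 0 0 0 0 35" --pt "0.034 -0.0343 0 0 0 0 35" --pt "0.034 -0.0343 0 0 0 0 35" --pt "0.034 -0.0343 0 0 0 0 35" --pt "0.034 -0.0343 0 0 0 0 35" --pt "0.034 -0.0343 0 0 0 0 35" --pt "0.034 -0.0343 0 0 0 0 35" --pt "0.034 -0.0343 0 0 0 0 35" --pt "0.034 -0.0343 0 0 0 0 35" --pt "0.034 -0.0343 0 0 0 0 35" --pt "0 0 0 0 0 0 35" --pt "0 0 0 0 0 0 35"

```text
time_s: 23.5
ee_pos: [0.6306, 0.1109, 0.1582]
tool_rot: [0.997, 0.072, -0.0, 0.0]
force: [-0.6, -0.4, -3.4]
width: 0.0428
grip_force: 62.3
```

```bash
python3 go.py .631 .1117 .0266 8; python3 - <<'E'
from rig import ctrl;import cv2
a=ctrl.grab_frame('side')['frame'][100:340,220:540]
cv2.imwrite('pics/va1.png',cv2.resize(a,(640,480),interpolation=2)[...,::-1])
E
```

```text
t 23.5 pos [0.6306 0.1109 0.1582] w 0.0428 F [-0.6 -0.4 -3.4] q7 -1.87 grip 62.33521342277527
turn(tool,deg) [0.02 0.06 0.24]
shift now-axes mm [  0.6  -0.8 131.6] | after turn [  0.5  -0.7 131.6]
```

View pics/va1.png

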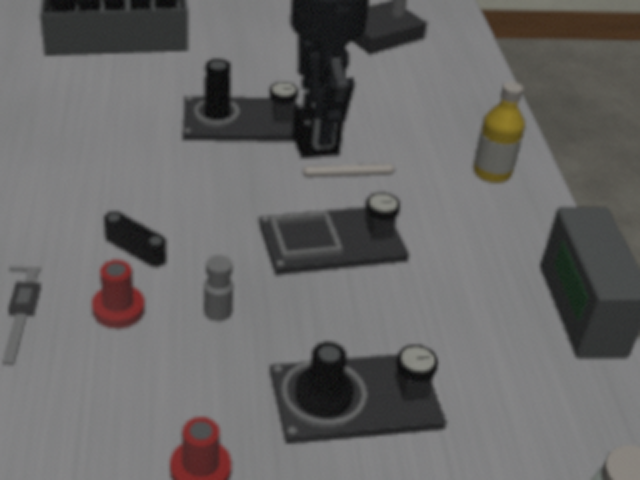

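The valve body is held square above the square seat at (308,232). Lowering it.

Request:
send_rows --pt "0.0005 -0.0007 0.03 0 0 0.2 35" --pt "0 0 0.035 0 0 0 35" --pt "0 0 0.032 0 0 0 35" --pt "0 0 0.018 0 0 0 35" --pt "0 0 0.009 0 0 0 35" --pt "0 0 0.004 0 0 0 35" --pt "0 0 0.002 0 0 0 35" --pt "0 0 0 0 0 0 35"

```text
time_s: 24.55
ee_pos: [0.6317, 0.1122, 0.0292]
tool_rot: [0.998, 0.069, 0.0, -0.0]
force: [-0.1, 0.6, -3.3]
width: 0.0427
grip_force: 62.3
```

Request:
send_rows --pt "0 0 0.001 0 0 0 35" --pt "0 0 0.001 0 0 0 35" --pt "0 0 0.0008 0 0 0 35" --pt "0 0 0 0 0 0 35"

```text
time_s: 25.05
ee_pos: [0.6315, 0.1121, 0.0267]
tool_rot: [0.998, 0.069, 0.0, 0.0]
force: [-3.6, -0.7, 4.8]
width: 0.0432
grip_force: 63.6
```

Request:
send_rows --pt "0 0 0 0 0 0 60" --pt "0 0 0 0 0 0 80" --pt "0 0 0 0 0 0 90" --pt "0 0 -0.02 0 0 0 100" --pt "0 0 -0.04 0 0 0 100" --pt "0 0 -0.04 0 0 0 100" --pt "0 0 -0.04 0 0 0 100" --pt "0 0 0 0 0 -10.1 100" --pt "0 0 0 0 0 -10.1 100" --pt "0 0 0 0 0 -10.1 100" --pt "0 0 0 0 0 -10.1 100" --pt "0 0 0 0 0 -10.1 100"

```text
time_s: 26.55
ee_pos: [0.6315, 0.1122, 0.1673]
tool_rot: [0.872, 0.49, 0.001, 0.0]
force: [-0.4, -0.0, -0.9]
width: 0.0855
grip_force: 0.0
```

Request:
send_rows --pt "0 0 0 0 0 -10.1 100" --pt "0 0 0 0 0 -10.1 100" --pt "0 0 0 0 0 -10.1 100" --pt "0 0 0 0 0 -10.1 100" --pt "0 0 0 0 0 -10.1 100" --pt "0 0 0 0 0 -10.1 100" --pt "0 0 0 0 0 -10.1 100" --pt "0 0 0 0 0 -10.1 100" --pt "0 0 0 0 0 0 100"

```text
time_s: 27.68
ee_pos: [0.6315, 0.1119, 0.1668]
tool_rot: [0.35, 0.937, 0.0, 0.0]
force: [0.3, 0.3, 0.1]
width: 0.0855
grip_force: 0.0
```

```bash
python3 go.py .432 .1075 .16 139.4; python3 - <<'E'
from rig import ctrl;from h import *
f=ctrl.grab_frame('side')
c=cloud(f).reshape(-1,3);w=c[np.hypot(c[:,0]-.631,c[:,1]-.1117)<.04]
for a,b in((.059,.075),(.047,.0585)):
  t=w[(w[:,2]>a)&(w[:,2]<b)];print('top z',np.median(t[:,2]),t.mean(0),len(t),cv2.minAreaRect(np.float32(t[:,:2]*1000)))
f=ctrl.grab_frame('side');c=cloud(f).reshape(-1,3);w=c[np.hypot(c[:,0]-.432,c[:,1]-.1075)<.06];w=w[(w[:,2]>.026)&(w[:,2]<.04)];print('link',cv2.minAreaRect(np.float32(w[:,:2]*1000)))
cv2.imwrite('pics/va2.png',cv2.resize(f['frame'][100:340,220:540],(640,480),interpolation=2)[...,::-1])
E
```

```text
t 27.68 pos [0.6315 0.1119 0.1668] w 0.0855 F [0.3 0.3 0.1] q7 0.24 grip 0.0
turn(tool,deg) [ 0.04  0.02 -0.32]
shift now-axes mm [ 147.9 -134.1    6.7] | after turn [ 148.6 -133.2    6.8]
top z 0.06496685617096228 [0.6331138  0.10866829 0.06465603] 92 ((634.204345703125, 109.636474609375), (34.65074157714844, 25.664579391479492), 83.82552337646484)
top z 0.05453739030598757 [0.63163448 0.1017146  0.05384169] 203 ((633.1952514648438, 110.60468292236328), (44.34062576293945, 48.75538635253906), 7.773906230926514)
link ((432.3935546875, 107.81255340576172), (26.486278533935547, 90.72698974609375), 49.52582550048828)
```

View pics/va2.png

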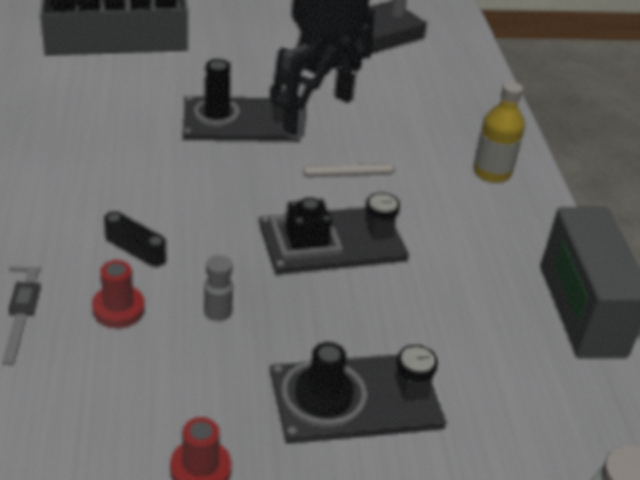

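The valve body is seated in line (block top 54 mm, yaw about 8°). Link next.

Request:
send_rows --pt "0.021 -0.019 0 0 0 -0.3 100" --pt "0.0212 -0.019 0 0 0 0 100" --pt "0.0212 -0.019 0 0 0 0 100" --pt "0.0212 -0.019 0 0 0 0 100" --pt "0.0212 -0.019 0 0 0 0 100" --pt "0.0212 -0.019 0 0 0 0 100" --pt "0.0212 -0.019 0 0 0 0 100" --pt "0 0 0 0 0 0 100" --pt "0 0 0 0 0 0 100"

```text
time_s: 28.9
ee_pos: [0.433, 0.107, 0.1663]
tool_rot: [0.348, 0.938, -0.0, 0.001]
force: [0.5, -0.7, -0.1]
width: 0.0855
grip_force: 0.0
```

```bash
python3 go.py .432 .1075 .011 139.4
```

```text
t 28.9 pos [0.433  0.107  0.1663] w 0.0855 F [ 0.5 -0.7 -0.1] q7 0.52 grip 0.0
turn(tool,deg) [ 0.01  0.11 -0.08]
shift now-axes mm [  1.3  -0.3 155.3] | after turn [  1.1  -0.3 155.3]
```

Request:
send_rows --pt "0.001 0 0.035 0 0 0 100" --pt "0 0 0.035 0 0 0 100" --pt "0 0 0.035 0 0 0 100" --pt "0 0 0.025 0 0 0 100" --pt "0 0 0.015 0 0 0 100" --pt "0 0 0.0095 0 0 0 100" --pt "0 0 0 0 0 0 75" --pt "0 0 0 0 0 0 40" --pt "0 0 0 0 0 0 15" --pt "0 0 0 0 0 0 15" --pt "0 0 0 0 0 0 15" --pt "0 0 0 0 0 0 15" --newtons 60

```text
time_s: 30.4
ee_pos: [0.4321, 0.108, 0.0121]
tool_rot: [0.347, 0.938, -0.0, 0.001]
force: [-2.5, -0.6, 7.2]
width: 0.0229
grip_force: 59.1
```

```bash
python3 go.py .432 .1075 .011 139.4
```

```text
t 30.4 pos [0.4321 0.108  0.0121] w 0.0229 F [-2.5 -0.6  7.2] q7 0.16 grip 59.12864327430725
turn(tool,deg) [0.02 0.08 0.04]
shift now-axes mm [-0.3 -0.5  1.1] | after turn [-0.3 -0.5  1.1]
```

Request:
send_rows --pt "0 0 -0.01 0 0 0 15" --pt "0 0 -0.03 0 0 0 15" --pt "0 0 -0.035 0 0 0 15" --pt "0 0 -0.04 0 0 0 15" --pt "0 0 -0.03 0 0 0 15" --pt "0 0 0 0 0 0 15"

```text
time_s: 31.15
ee_pos: [0.4326, 0.1082, 0.1581]
tool_rot: [0.347, 0.938, -0.0, 0.002]
force: [-1.1, -0.7, -3.9]
width: 0.0226
grip_force: 59.8
```

Request:
send_rows --pt "-0.0338 -0.0282 0 0 0 0 15" --pt "-0.0338 -0.0282 0 0 0 0 15" --pt "-0.0338 -0.0282 0 0 0 0 15" --pt "-0.0338 -0.0282 0 0 0 0 15" --pt "-0.0338 -0.0282 0 0 0 0 15" --pt "-0.0338 -0.0282 0 0 0 0 15" --pt "-0.0338 -0.0282 0 0 0 0 15" --pt "-0.0338 -0.0282 0 0 0 0 15" --pt "-0.0338 -0.0282 0 0 0 0 15" --pt "-0.0338 -0.0282 0 0 0 0 15" --pt "-0.0338 -0.0282 0 0 0 0 15" --pt "-0.0338 -0.0282 0 0 0 0 15"

```text
time_s: 32.65
ee_pos: [0.5192, -0.4136, 0.1539]
tool_rot: [0.346, 0.938, 0.0, -0.001]
force: [-0.0, 0.5, -2.9]
width: 0.0231
grip_force: 59.8
```

Request:
send_rows --pt "0 0 0 0 0 -10.1 15" --pt "0 0 0 0 0 -10.1 15" --pt "0 0 0 0 0 -10.1 15" --pt "0 0 0 0 0 -10.1 15" --pt "0 0 0 0 0 -10.1 15" --pt "0 0 0 0 0 0 15" --pt "0 0 0 0 0 0 15"

```text
time_s: 33.52
ee_pos: [0.5195, -0.4124, 0.1551]
tool_rot: [-0.085, 0.996, 0.001, -0.0]
force: [0.3, 0.0, -3.5]
width: 0.0228
grip_force: 59.8
```

```bash
python3 go.py .519 -.413 .0241 189.9; python3 - <<'E'
from rig import ctrl;from h import *
f=ctrl.grab_frame('side');a=f['frame'][180:480,200:600]
cv2.imwrite('pics/li1.png',cv2.resize(a,(640,480),interpolation=2)[...,::-1])
E
```

```text
t 33.52 pos [ 0.5195 -0.4124  0.1551] w 0.0228 F [ 0.3  0.  -3.5] q7 1.99 grip 59.82372522354126
turn(tool,deg) [ 0.07 -0.04 -0.16]
shift now-axes mm [  0.5  -0.7 131. ] | after turn [  0.6  -0.5 131. ]
```

View pics/li1.png

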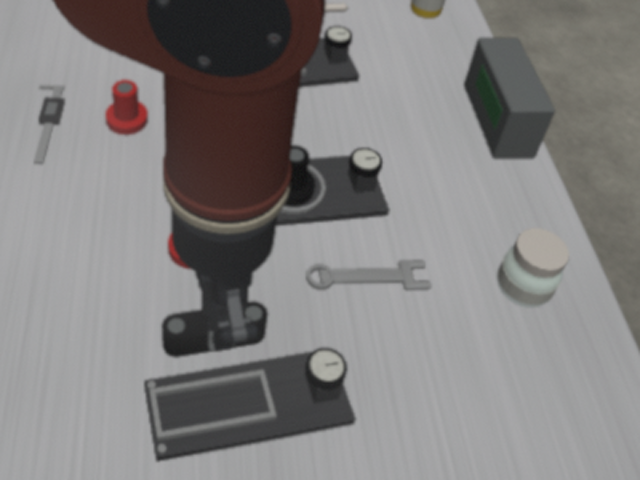

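The link hangs level above the long seat (212,405), in line with it. Lowering it.

Request:
send_rows --pt "0.0006 -0.0005 0.03 0 0 -0.2 15" --pt "0 0 0.035 0 0 0 15" --pt "0 0 0.032 0 0 0 15" --pt "0 0 0.018 0 0 0 15" --pt "0 0 0.008 0 0 0 15" --pt "0 0 0.004 0 0 0 15" --pt "0 0 0.002 0 0 0 15" --pt "0 0 0 0 0 0 15"

```text
time_s: 34.58
ee_pos: [0.5196, -0.4135, 0.0278]
tool_rot: [-0.088, 0.996, -0.0, 0.0]
force: [-0.8, -0.5, -3.8]
width: 0.0229
grip_force: 59.8
```

Request:
send_rows --pt "0 0 0.0015 0 0 0 15" --pt "0 0 0.001 0 0 0 15" --pt "0 0 0.001 0 0 0 15" --pt "0 0 0.0005 0 0 0 15" --pt "0 0 0 0 0 0 15"

```text
time_s: 35.2
ee_pos: [0.5193, -0.4134, 0.0242]
tool_rot: [-0.088, 0.996, -0.0, -0.0]
force: [-4.7, 1.4, 5.7]
width: 0.0224
grip_force: 61.1
```

Request:
send_rows --pt "0 0 0 0 0 0 40" --pt "0 0 0 0 0 0 65" --pt "0 0 0 0 0 0 80" --pt "0 0 -0.02 0 0 0 100" --pt "0 0 -0.04 0 0 0 100" --pt "0 0 -0.05 0 0 0 100" --pt "0 0 -0.05 0 0 0 100" --pt "0.04 -0.04 0 0 0 0 100" --pt "0.04 -0.05 0 0 0 0 100" --pt "0.04 -0.05 0 0 0 0 100" --pt "0 0 0 0 0 0 100"

```text
time_s: 36.58
ee_pos: [0.4223, -0.5757, 0.1836]
tool_rot: [-0.084, 0.996, -0.001, -0.001]
force: [0.6, 1.0, -0.4]
width: 0.0853
grip_force: 0.0
```

```bash
python3 go.py .519 -.413 .2 189.9; python3 - <<'E'
from rig import ctrl;from h import *
f=ctrl.grab_frame('side');g=ctrl.grab_frame('top')
G=dict(hub=(.626,-.1325,.066,.085,.04),sleeve=(.5345,.3762,.084,.11,.04),boss=(.631,.1117,.0595,.075,.04),block=(.631,.1117,.047,.0585,.04),link=(.519,-.413,.036,.05,.06),master=(.526,0,.066,.08,.03),redA=(.5035,-.214,.055,.07,.03),redB=(.417,.0026,.055,.07,.03))
for n,fr in(('side',f),('top',g)):
  c=cloud(fr).reshape(-1,3)
  for k,(x,y,a,b,r) in G.items():
    t=c[(np.hypot(c[:,0]-x,c[:,1]-y)<r)&(c[:,2]>a)&(c[:,2]<b)]
    if len(t)>5:
        rc=cv2.minAreaRect(np.float32(t[:,:2]*1000));print(n,k,len(t),np.median(t[:,2]).round(4),np.round(rc[0],1),np.round(rc[1],1),round(rc[2],1))
cv2.imwrite('pics/end.png',np.hstack([f['frame'][100:480,160:560],g['frame'][100:480,120:520]])[...,::-1])
E
```

```text
t 36.58 pos [ 0.4223 -0.5757  0.1836] w 0.0853 F [ 0.6  1.  -0.4] q7 2.28 grip 0.0
turn(tool,deg) [-0.09 -0.08 -0.3 ]
shift now-axes mm [-122.5  144.3  -16.8] | after turn [-123.2  143.6  -16.4]
side hub 212 0.0732 [ 626.1 -130.7] [34.4 31.5] 65.7
side sleeve 96 0.0902 [535.  374.7] [33.  35.3] 25.3
side boss 84 0.0655 [633. 111.] [27.  23.1] 86.3
side block 207 0.0548 [632.8 110.4] [44.3 48. ] 8.5
side link 961 0.043 [ 517.3 -415. ] [89.5 27.2] 9.6
side master 117 0.0712 [526.    2.4] [27.3 27.3] 7.2
side redA 255 0.0611 [ 503.4 -213. ] [34.3 33.4] 56.5
top hub 215 0.0711 [ 625.6 -131.8] [32.  32.3] 87.6
top sleeve 247 0.0886 [535.2 375.9] [33.7 34.2] 17.0
top boss 124 0.0635 [633.1 109.2] [24.2 24.8] 26.5
top block 323 0.0531 [633.2 109. ] [44.8 44.3] 7.7
top link 511 0.0415 [ 517.7 -414.5] [88.6 26.6] 9.2
top master 137 0.0695 [5.259e+02 4.000e-01] [25.4 27.2] 76.3
top redA 215 0.0594 [ 503.4 -214. ] [32.9 31. ] 1.1
top redB 210 0.0592 [417.8   2.6] [30.6 30.5] 89.7
```

View pics/end.png

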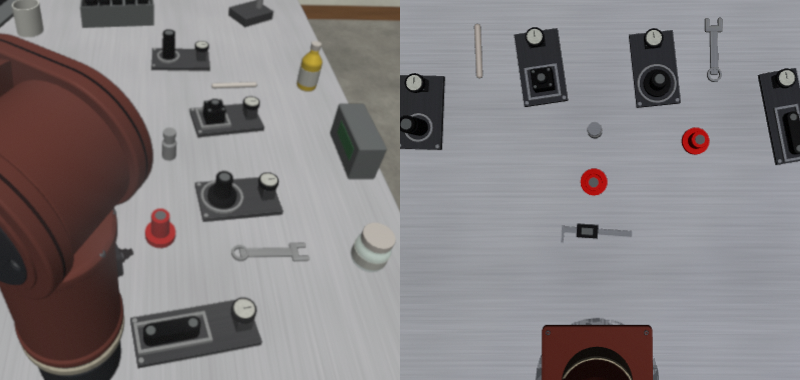

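All four parts sit inside their rims at the right heights. The square and long parts are aligned, and the master and red hubs haven't moved.

```bash
python3 -c "
from rig import ctrl;print(ctrl.job_done())"
```

```text
the job is handed in; nothing more can be done
None
```

All four black parts are down in their matching gauge seats and the job is handed in at about 37 s; the final camera check showed each at its seated height and aligned, with the master and the red look-alikes where they were.

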